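Set a drawer side on the bench hook for sawing

ROBOT

A 6-joint arm with a two-finger parallel gripper is mounted at the origin on the work surface. World frame = base frame: x ahead of the robot, y to its left, z up, the work surface at z = 0. Lengths are in m, angles in degrees, forces in N, time in s.
With the tool pointing down it reaches from about 0.35 to 0.875 m from the base axis. Payload 4.2 kg.
Tool frame: the origin (TCP) lies midway between the tips of the shut fingers; the grasp point (between the pads) lies r.pinch_z behind it (r.pinch_z is the distance from the TCP to the grasp point, in m); z points along the fingers, y is the direction in which the jaws open and shut (so a half turn about z gives the same grasp; the last joint's range is limited). The gripper opens to 87 mm and grips with 3 to 60 N. Pads are 19 mm wide; open, the fingers measure 117 mm over their backs; the gripper's body (75 mm by 190 mm) begins 51 mm behind the grasp point.
Start: joints at [84.66, 22.042, 0.453, 0, -68.411, -14.817], TCP at [0.215, 0.587, 0.223] pointing down, gripper open.
Joint ranges: [-179.83, 179.83], [-69.29, 118.12], [-61.27, 80.66], [-181.25, 117.63], [-171.15, -9.14], [-177.46, 177.46]. Speed limits (degrees/s): [159.86, 159.86, 180, 180, 180, 180].

INTERFACE

Orientations are given as a 3x3 rotation matrix whose columns are the frame's x, y, z axes.
In Python, from station import r gives the robot as it stands. The module is installed in compiled form; this text tells all that it offers.
- The arm moves only by the tool play_rows, never from a script. Its argument "deltas" is a list of rows, each a list of 7 numbers: the shift along the tool's x, y, z in units of 25 mm (1.0 is 25 mm), then the turn, a rotation vector about the tool's x, y, z in units of 5 degrees (1.0 is 5 degrees), then the finger opening in mm, from 0 to 87. In form: [[tx, ty, tz, wx, wy, wz, fingers], ...]. A call has 1 to 12 rows; each row is the pose to reach, as a shift and turn from the pose commanded when the call began, along the tool's axes at that moment; what a row does not reach only later rows make up. A row lasts 1/10 s, in which the tool goes at most 50 mm and 8.59 degrees, less where a joint would pass 70% of its speed; a pose out of reach is approached as far as the arm can. A call with a gripper value outside its range is refused whole. The fingers move at their own pace and stop on an object; the grip force is fixed at half the most. Time passes only in rows, so rows that repeat a pose let the fingers close. It gives the time, the measured TCP pose, the force and the opening at its end, in the units of the state.
- r.sense(): the state, without advancing time (a new reading comes with each control period).
- r.capture(name): name is "scene" or "top" or "wrist"; returns a dict with "pixels" (384x512x3 uint8, red, green, blue), "camera_matrix" (3x3 intrinsics, pixels), "k1" (the pictures are not rectified: a ray, as slopes to the right and down, at radius r is drawn at 1 + k1 r^2 times it, then the intrinsics apply), "R" (3x3) and "t" (3): a world point X has camera coordinates R X + t; the wrist camera has in their place "T_tool_cam" (4x4, takes a point from camera to tool coordinates, whose origin is the TCP and whose axes are the flange's). Camera axes: x right, y down, z forward; pixel columns grow to the right and rows downward; lengths in m; the calibration is good to about 2 mm. A picture is of the moment at which its call begins: read the wrist's pose just before it. There is no depth.
- r.finish_job(): hands the job in, once; it reports no verdict.
Trained networks look in the newest picture that a camera, given by its name, has taken for a name from the list of things; names that differ only in an ending like _2 or _b are one class to them, and where a whole thing is asked for, a point or a joint stands for the part that bears it (a point fixed in the world has none). Each returns a list of dicts, best first, with "score" (0 to 1); they miss things now and then, are a little off and sometimes report something else, mostly with a low value. They report only what shows in the picture. A call takes as long as a camera call.
- r.spot_in(camera, target): "centre" ([x, y, z] in m, in world coordinates, good to about 4 mm: the middle of the surface that is visible of it).
- r.cut_out(camera, target): "region" (384x512 bool, what is visible of it).
The state is a dict: "time_s": time; "joints": joint angles; "joint_velocities": joint speeds; "effort": joint torques, N m; "tcp_pos": TCP position; "ee_rot": TCP orientation; "wrist_force": force on the tool from outside, world axes, zero at the start; "moment": the same for the moment, N m; "gripper_width": opening from 0.0 (shut) to 1.0 (fully open).
Only numpy, scipy, OpenCV 4.12 (cv2) and the standard library are available. Lean on these libraries where they do the work, as an engineer would, in place of code of your own. Each camera call takes 0.05 s, during which the arm holds its last target.

TASK

Get the plywood drawer side ready for sawing on the bench hook: slide it snug against the hook's fence and along it, hatched end leading, until the pencilled saw line is level with the end of the hook on the robot's left, so that just the hatched waste overhangs that end. Only push it gently with the fingers, keeping it flat on the hook and never lifting or knocking it, leave it lying there, and do not disturb anything else on the bench.

Things in the scene. Friction and masses are not known exactly. Their poses are not given: they have to be found in the camera images.
- bench_hook: Fixed bench hook (sawing board): brown base 250 (x) by 300 (y) by 18 mm lying on the bench; darker fence 35 mm wide, 30 mm high above the base, along the whole edge nearest the robot. Origin: centre of the base's underside. x points away from fence and robot, y along the fence to the robot's left, z up, always square to the world. Work is set against the fence's face at x = -90 mm; the ends are at y = -150 and +150 mm.
- hook_end (a point): Middle of the upper edge of the hook's left end: on the base's top face, at x = 0, y = +150 mm, z = 18 mm of the bench hook's frame, same axes. The saw line must come level with it in y.
- panel: The drawer side: loose flat pale plywood, 100 mm wide (x), 240 mm long (y), 9 mm thick (z), 0.10 to 0.21 kg, lying askew on the hook's base clear of the fence. Origin: centre of its underside. y points along it to the marked end, which lies to the robot's left, x across it away from the fence, z up. Ordinary wood friction, about 1 N moves it; it stays where it is left.
- saw_line (a point): Middle of the dark pencilled saw line, which runs straight across the drawer side's top face 60 mm from the marked (+y) end: at x = 0, y = +60 mm, z = 9 mm of the panel's frame, same axes. The 60 mm of waste beyond it is hatched with slanting pencil strokes.
- spokeshave: Bystander: stainless steel spokeshave, 256 mm over its handles (along its y), 40 mm high, lying between the robot and the hook. Origin: centre of its sole.
- brad_box: Bystander: closed blue plastic brad box with a snap latch, 77 by 117 by 36 mm, on the robot's left. Origin: centre of its underside.
- sanding_block: Bystander: olive wood sanding block, 62 by 115 mm, 33 mm high, on the bench behind the fence (towards the robot) near the hook's left end. Origin: centre of its underside.
- glass_jar: Bystander: tall glass jar of dowel pins with a steel twist lid, 82 mm diameter, 186 mm high, on the robot's left. Origin: centre of its underside.
- tenon_saw: Bystander: tenon saw lying flat along its x on the robot's right, about 345 by 100 mm, 22 mm high. Origin: near its middle, on the bench.
- pencil: Bystander: flat red carpenter's pencil 170 mm long (along its y), 13 mm wide, 8 mm high, on the bench behind the fence (towards the robot). Origin: near its middle, on the bench.

How it is judged:
By the outcome, as a careful person would: the job done as asked, in the order asked, and still so for the second after the job is handed in, with the robot touching nothing.
It also fails if it takes over 40 s, if anything falls off the work surface, if the arm or the gripper's body presses on something with over 40 N, if the wrist force passes 120 N, or if a joint passes its speed limit or range.

## Working session

There is one attempt and no reset: what is moved stays moved. The work goes in short steps, Python scripts to look and compute and a tool call to move; the robot and the scene stay as the last step left them, time stands still between calls to the robot, and variables do not carry over. Pictures are saved under pics/ and viewed, and the job is handed in when it is done.

Besides the shell and the picture viewer there is one more tool, called after "Call:" as name([rows], argument=value, ...), one row to a line, values as JSON. play_rows: Moves the arm, as the interface text tells. Its arguments: {"type":"object","properties":{"deltas":{"type":"array","items":{"type":"array","items":{"type":"number"}}}},"required":["deltas"]}

```bash
mkdir -p pics; cat > h.py <<'E'
import numpy as np, cv2, pickle
from station import r
def cap(n,f):
    s=r.sense(); c=r.capture(n); cv2.imwrite('pics/'+f+'.png',cv2.cvtColor(c['pixels'],cv2.COLOR_RGB2BGR))
    if n=='wrist':
        T=np.array(c['T_tool_cam']); Rt=np.array(s['ee_rot']); p=np.array(s['tcp_pos'])
        Rwc=Rt@T[:3,:3]; twc=Rt@T[:3,3]+p
        c['R']=Rwc.T; c['t']=-Rwc.T@twc
    pickle.dump(c,open('pics/'+f+'.pkl','wb'))
    return c
def load(f): return pickle.load(open('pics/'+f+'.pkl','rb'))
def pix2w(c,uv,z):
    K=np.array(c['camera_matrix']); R=np.array(c['R']);t=np.array(c['t']);k=c['k1']
    d=cv2.undistortPoints(np.array(uv,float).reshape(-1,1,2),K,np.array([k,0,0,0.])).reshape(-1,2)
    o=-R.T@t; out=[]
    for a in d:
        v=R.T@np.array([a[0],a[1],1]); out.append(o+v*(z-o[2])/v[2])
    return np.array(out)
def w2pix(c,X):
    K=np.array(c['camera_matrix'])
    return cv2.projectPoints(np.array(X,float).reshape(-1,1,3),cv2.Rodrigues(np.array(c['R'],float))[0],np.array(c['t'],float),K,np.array([c['k1'],0,0,0.]))[0].reshape(-1,2)
E
python3 - <<'E'
from h import *
np.set_printoptions(precision=4,suppress=True)
for n in ['scene','top','wrist']:
    c=cap(n,n+'0'); print(n,c['camera_matrix'],c['k1'],c['R'],c['t'])
print(r.sense(), r.pinch_z)
for t in ['bench_hook','panel','saw_line','hook_end','sanding_block','glass_jar','brad_box','spokeshave','pencil','tenon_saw']:
    try:
        print(t,[(round(d['score'],2),np.round(d['centre'],4)) for d in r.spot_in('top',t)[:2]])
    except Exception as e: print(t,e)
E
```

```text
scene [[433.6119   0.     250.1169]
 [  0.     433.6119 186.6118]
 [  0.       0.       1.    ]] -0.09606271370488326 [[-0.6714  0.741  -0.009 ]
 [ 0.6004  0.5368 -0.5927]
 [-0.4343 -0.4034 -0.8054]] [ 0.2879 -0.2527  1.5244]
top [[412.5256   0.     256.9617]
 [  0.     412.5256 196.4867]
 [  0.       0.       1.    ]] -0.09647013231621306 [[ 0.002  -0.9997 -0.0235]
 [-0.9805  0.0027 -0.1964]
 [ 0.1964  0.0234 -0.9802]] [0.0283 0.4582 1.1654]
wrist [[265.994    0.     257.2666]
 [  0.     265.994  194.8194]
 [  0.       0.       1.    ]] -0.0016950018751325313 [[-0.3447 -0.9387  0.0024]
 [-0.8989  0.3308  0.2875]
 [-0.2706  0.0969 -0.9578]] [ 0.6253 -0.0361  0.3915]
{'time_s': 0.15, 'joints': array([ 84.6593,  22.0815,   0.3988,  -0.0192, -68.411 , -14.8167]), 'joint_velocities': array([-0.0029, -0.0096,  0.2075,  0.0857,  0.14  ,  0.0985]), 'effort': array([  0.0001, -39.1055,  18.7585,   4.2224,   0.0124,  -0.0001]), 'tcp_pos': array([0.2152, 0.5863, 0.2217]), 'ee_rot': array([[ 0.9387, -0.3447, -0.0005],
       [-0.3447, -0.9387, -0.0016],
       [ 0.0001,  0.0017, -1.    ]]), 'wrist_force': array([-0.3826,  0.2593,  0.1128]), 'moment': array([-0.0077,  0.0466,  0.011 ]), 'gripper_width': 1.0036788260119311} 0.0187
bench_hook [(0.73, array([ 0.5748, -0.1224,  0.0134]))]
panel [(0.82, array([ 0.5759, -0.0572,  0.0258])), (0.55, array([ 0.5786, -0.1246,  0.0163]))]
saw_line [(0.75, array([ 0.5764, -0.1224,  0.0178])), (0.68, array([ 0.581 , -0.0526,  0.0308]))]
hook_end [(0.81, array([ 0.5746, -0.1201,  0.0201]))]
sanding_block [(0.89, array([0.4057, 0.1231, 0.0331]))]
glass_jar [(0.94, array([0.5912, 0.4885, 0.1549])), (0.73, array([ 0.4405, -0.4894,  0.0064]))]
brad_box [(0.68, array([0.4077, 0.1189, 0.0326]))]
spokeshave [(0.62, array([ 0.3417, -0.1981,  0.0267]))]
pencil [(0.63, array([ 0.4302, -0.1295,  0.0046]))]
tenon_saw [(0.73, array([ 0.4389, -0.4883,  0.0083]))]
```

View pics/top0.png

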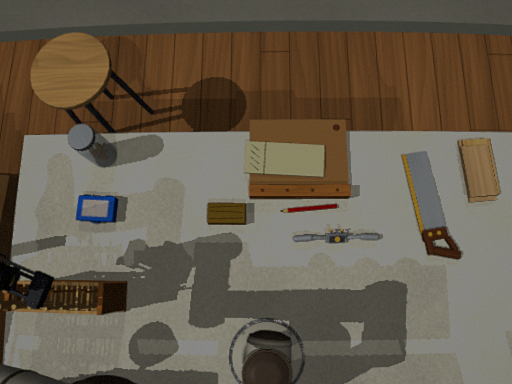

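View pics/scene0.png

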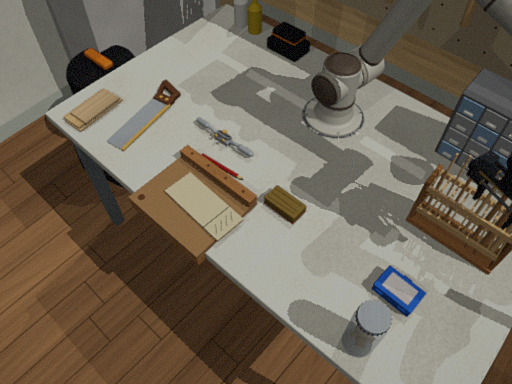

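The top view shows the hook at about cols 248–350, rows 119–197, with its fence along rows 185–197. The panel lies askew at about cols 245–325, rows 141–177, hatched end to the left, with the saw line near col 265. I'll enlarge it.

```bash
python3 - <<'E'
from h import *
np.set_printoptions(precision=4,suppress=True)
im=cv2.imread('pics/top0.png')[105:215,195:365]
cv2.imwrite('pics/top0z.png',cv2.resize(im,None,fx=4.7,fy=4.7,interpolation=cv2.INTER_CUBIC))
c=load('top0')
print('base corners',pix2w(c,[[248.5,119.5],[348.5,119.5]],.018))
print('fence top',pix2w(c,[[249,184.5],[350,184.5],[350,197]],.048))
print('panel',pix2w(c,[[246,141],[245,174],[325,145],[324,177],[266,142],[265,174]],.027))
E
```

```text
base corners [[ 0.7099  0.0559  0.018 ]
 [ 0.7088 -0.2573  0.018 ]]
fence top [[ 0.4939  0.0517  0.048 ]
 [ 0.493  -0.246   0.048 ]
 [ 0.4555 -0.2444  0.048 ]]
panel [[ 0.6359  0.0627  0.027 ]
 [ 0.5313  0.0649  0.027 ]
 [ 0.6221 -0.1793  0.027 ]
 [ 0.5212 -0.1729  0.027 ]
 [ 0.6323  0.0012  0.027 ]
 [ 0.531   0.0045  0.027 ]]
```

View pics/top0z.png

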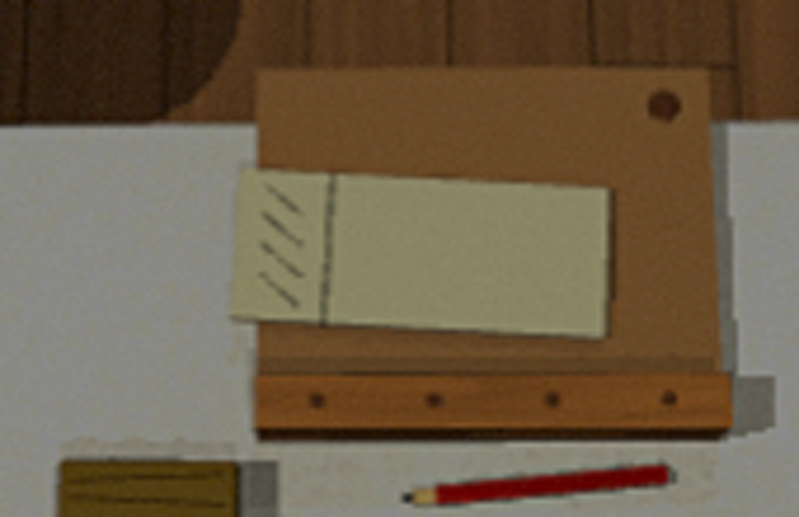

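The hook's left end is at y≈0.053 and the fence face at x≈0.494. The panel is yawed about 3° with its near edge 27–37 mm from the fence, and its saw line is at y≈0.003, so it needs about +50 mm along. These sizes match the ones given. Next I'll move over the hook for a wrist view.

Call:
play_rows([
  [0.48,0.37,-0.03,0,0,-0.08,87],
  [1.69,1.31,-0.1,0,0,-0.28,87],
  [3.14,2.43,-0.19,0,0,-0.52,87],
  [4.58,3.55,-0.28,0,0,-0.77,87],
  [6.03,4.68,-0.37,0,0,-1.01,87],
  [7.48,5.8,-0.46,0,0,-1.25,87],
  [8.93,6.92,-0.55,0,0,-1.49,87],
  [10.38,8.05,-0.64,0,0,-1.73,87],
  [11.82,9.17,-0.73,0,0,-1.97,87],
  [13.27,10.29,-0.81,0,0,-2.22,87],
  [14.72,11.41,-0.9,0,0,-2.46,87],
  [15.93,12.35,-0.98,0,0,-2.66,87],
])

```text
time_s: 1.85
tcp_pos: [0.4833, 0.1567, 0.2476]
ee_rot: [[0.993, -0.12, 0.001], [-0.12, -0.993, 0.0], [0.001, -0.0, -1.0]]
wrist_force: [0.1, 0.4, 0.0]
gripper_width: 0.998
```

Call:
play_rows([
  [1.24,1.16,0.17,0,0,-0.2,87],
  [2.49,2.31,0.33,0,0,-0.41,87],
  [3.73,3.47,0.5,0,0,-0.62,87],
  [4.97,4.62,0.66,0,0,-0.82,87],
  [6.22,5.78,0.83,0,0,-1.03,87],
  [7.29,6.78,0.97,0,0,-1.2,87],
  [8.0,7.4,1.06,0,0,-1.32,87],
  [8.29,7.7,1.1,0,0,-1.37,87],
  [8.29,7.7,1.1,0,0,-1.37,87],
  [8.29,7.7,1.1,0,0,-1.37,87],
])

```text
time_s: 2.85
tcp_pos: [0.6649, -0.0559, 0.2198]
ee_rot: [[1.0, -0.0, -0.0], [-0.0, -1.0, 0.0], [-0.0, -0.0, -1.0]]
wrist_force: [-0.5, 0.7, -0.1]
gripper_width: 0.999
```

```bash
python3 - <<'E'
from h import *
np.set_printoptions(precision=4,suppress=True)
print(r.sense())
c=cap('wrist','wrist1')
cv2.imwrite('pics/wrist1z.png',cv2.resize(cv2.imread('pics/wrist1.png'),(800,600),interpolation=cv2.INTER_CUBIC))
H=np.array([.583,-.0975,0])
print(w2pix(c,[[.494,.053,.018],[.708,.053,.018],[.53,.0045,.027],[.632,.0012,.027],[.665,-.056,0]]))
E
```

```text
{'time_s': 2.85, 'joints': array([  9.046 ,  26.2963,   6.8052,  -0.017 , -70.5206,  80.9595]), 'joint_velocities': array([ 1.0073, -0.6885, -0.1275,  0.0638,  0.071 ,  0.024 ]), 'effort': array([ -0.6342, -42.3329,  19.0906,   4.1918,   0.088 ,   0.0027]), 'tcp_pos': array([ 0.6649, -0.0559,  0.2198]), 'ee_rot': array([[ 1.    , -0.    , -0.0002],
       [-0.    , -1.    ,  0.0002],
       [-0.0002, -0.0002, -1.    ]]), 'wrist_force': array([-0.5317,  0.6556, -0.0693]), 'moment': array([ 0.0009, -0.0008, -0.0067]), 'gripper_width': 0.999417377831401}
[[189.4434 279.6553]
 [177.7952 142.3709]
 [218.353  262.5587]
 [217.6369 198.1005]
 [258.4635 171.0033]]
```

View pics/wrist1z.png

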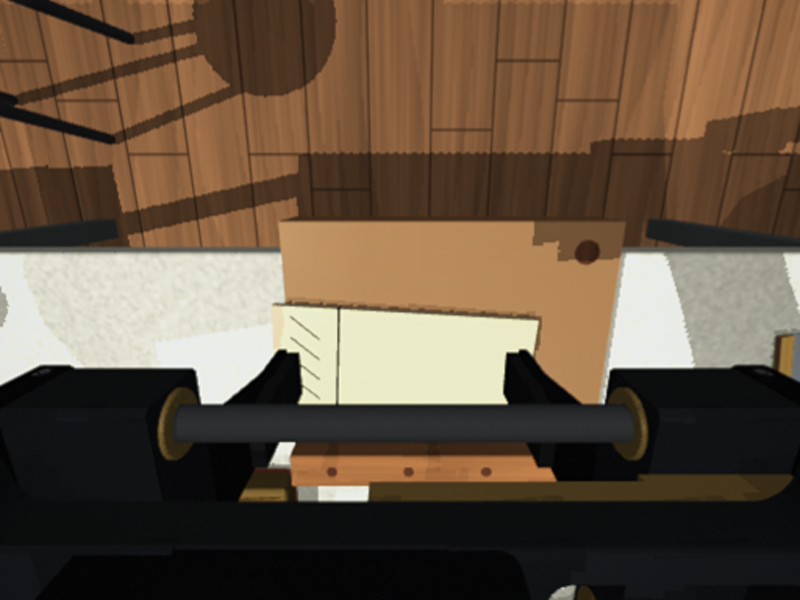

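The wrist view agrees with the top-camera estimates to about a pixel: saw line top predicted at (217.6, 198) and seen at (217, 196.5), far left corner predicted at (178, 142) and seen at (179, 142). Next I'll descend beyond the far edge with the fingers open, to give two contacts for squaring the panel.

Call:
play_rows([
  [0,0,0.7,0,0,0,87],
  [0,0,2.0,0,0,0,87],
  [0,0,3.4,0,0,0,87],
  [0,0,4.8,0,0,0,87],
  [0,0,6.0,0,0,0,87],
  [0,0,6.9,0,0,0,87],
  [0,0,7.4,0,0,0,87],
  [0,0,7.7,0,0,0,87],
  [0,0,7.86,0,0,0,87],
  [0,0,7.92,0,0,0,87],
  [0,0,7.92,0,0,0,87],
])

```text
time_s: 4.0
tcp_pos: [0.6662, -0.0561, 0.0225]
ee_rot: [[1.0, 0.0, 0.002], [0.0, -1.0, 0.0], [0.002, -0.0, -1.0]]
wrist_force: [-0.3, -0.3, 0.5]
gripper_width: 0.997
```

```bash
python3 - <<'E'
from h import *
np.set_printoptions(precision=4,suppress=True)
c=cap('wrist','wrist2')
s=r.sense();print(s['tcp_pos'],s['wrist_force'])
cv2.imwrite('pics/wrist2z.png',cv2.resize(cv2.imread('pics/wrist2.png'),(800,600),interpolation=cv2.INTER_CUBIC))
E
```

```text
[ 0.6663 -0.0562  0.0226] [ 0.4532 -0.1832  0.0152]
```

View pics/wrist2z.png

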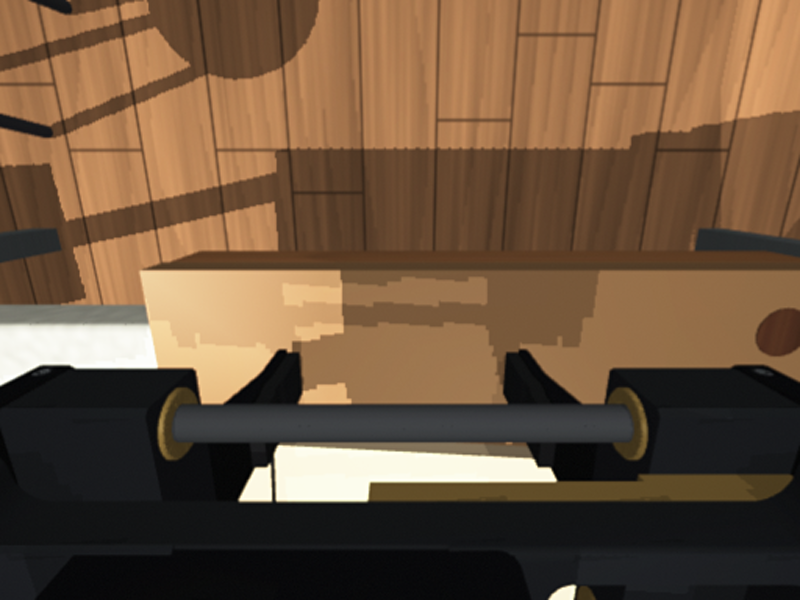

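Call:
play_rows([
  [-0.3,0,0.03,0,0,0,87],
  [-0.55,0,0.03,0,0,0,87],
  [-0.7,0,0.03,0,0,0,87],
  [-0.8,0,0.03,0,0,0,87],
  [-0.92,0,0.03,0,0,0,87],
  [-1.04,0,0.03,0,0,0,87],
  [-1.16,0,0.03,0,0,0,87],
  [-1.28,0,0.03,0,0,0,87],
  [-1.4,0,0.03,0,0,0,87],
  [-1.52,0,0.03,0,0,0,87],
  [-1.64,0,0.03,0,0,0,87],
  [-1.76,0,0.03,0,0,0,87],
])

```text
time_s: 5.25
tcp_pos: [0.6216, -0.0563, 0.0209]
ee_rot: [[1.0, 0.0, 0.0], [0.0, -1.0, -0.0], [0.0, 0.0, -1.0]]
wrist_force: [0.8, 0.4, 1.2]
gripper_width: 1.001
```

Call:
play_rows([
  [-0.1,0,-0.02,0,0,0,87],
  [-0.2,0,-0.02,0,0,0,87],
  [-0.3,0,-0.02,0,0,0,87],
  [-0.4,0,-0.02,0,0,0,87],
  [-0.48,0,-0.02,0,0,0,87],
  [-0.54,0,-0.02,0,0,0,87],
])

```text
time_s: 5.85
tcp_pos: [0.6078, -0.0562, 0.0212]
ee_rot: [[1.0, -0.0, -0.0], [-0.0, -1.0, -0.0], [-0.0, 0.0, -1.0]]
wrist_force: [0.2, -0.3, -0.6]
gripper_width: 1.0
```

```bash
python3 - <<'E'
from h import *
np.set_printoptions(precision=4,suppress=True)
c=cap('wrist','wrist3');c=cap('top','top3');c=cap('scene','scene3')
s=r.sense();print(s['tcp_pos'],s['wrist_force'])
im=cv2.imread('pics/top3.png')[105:215,195:365]
cv2.imwrite('pics/top3z.png',cv2.resize(im,None,fx=4.7,fy=4.7,interpolation=cv2.INTER_CUBIC))
im=cv2.imread('pics/scene3.png')[110:270,110:320]
cv2.imwrite('pics/scene3z.png',cv2.resize(im,None,fx=3.7,fy=3.7,interpolation=cv2.INTER_CUBIC))
E
```

```text
[ 0.6077 -0.0562  0.0213] [-0.0704  0.086   0.6048]
```

View pics/top3z.png

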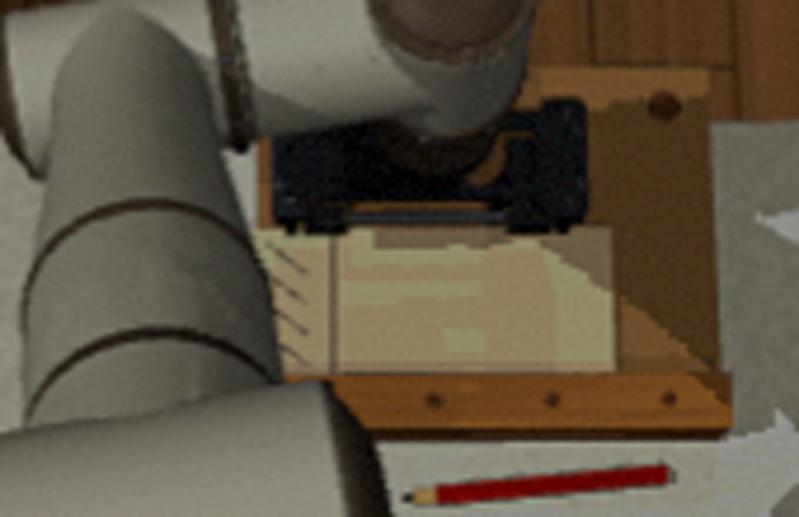

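View pics/scene3z.png

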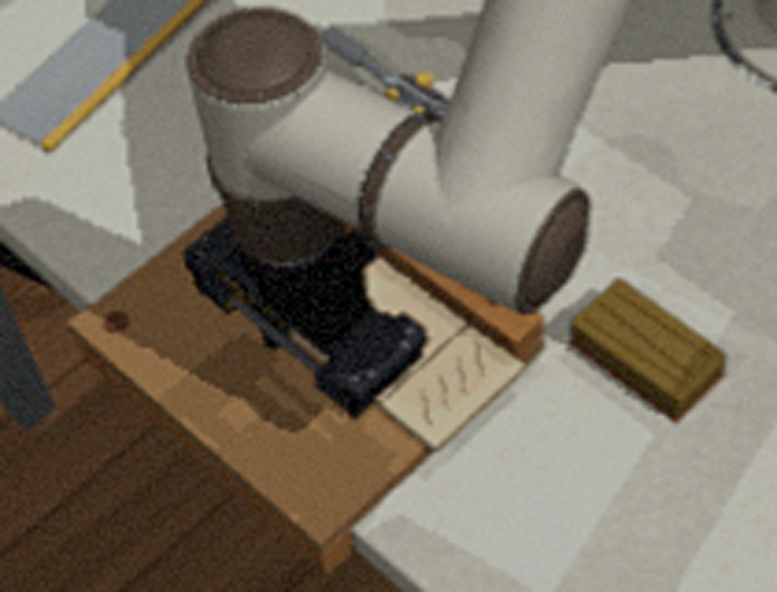

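The panel is squared and within a few mm of the fence. I'll creep in.

Call:
play_rows([
  [-0.04,0,0,0,0,0,87],
  [-0.08,0,0,0,0,0,87],
  [-0.12,0,0,0,0,0,87],
  [-0.12,0,0,0,0,0,87],
])

```text
time_s: 6.4
tcp_pos: [0.6061, -0.0562, 0.0217]
ee_rot: [[1.0, 0.0, 0.002], [0.0, -1.0, 0.0], [0.002, -0.0, -1.0]]
wrist_force: [2.3, -1.6, -0.4]
gripper_width: 1.002
```

Call:
play_rows([
  [-0.04,0,0,0,0,0,87],
  [-0.04,0,0,0,0,0,87],
])

```text
time_s: 6.6
tcp_pos: [0.606, -0.0562, 0.022]
ee_rot: [[1.0, 0.0, 0.004], [0.0, -1.0, 0.0], [0.004, -0.0, -1.0]]
wrist_force: [5.5, -1.7, -1.3]
gripper_width: 1.0
```

Contact is confirmed: 5.5 N, with x stopped at 0.606. I'll back off and lift.

Call:
play_rows([
  [0.15,0,0,0,0,0,87],
  [0.5,0,0,0,0,0,87],
  [0.7,0,-0.2,0,0,0,80],
  [0.8,0,-0.7,0,0,0,75],
  [0.8,0,-1.6,0,0,0,70],
  [0.8,0,-2.5,0,0,0,60],
  [0.8,0,-3.1,0,0,0,60],
  [0.8,0,-3.4,0,0,0,60],
  [0.8,0,-3.4,0,0,0,60],
])

```text
time_s: 7.5
tcp_pos: [0.6248, -0.0561, 0.1081]
ee_rot: [[1.0, -0.0, 0.003], [-0.0, -1.0, 0.0], [0.003, -0.0, -1.0]]
wrist_force: [-0.1, 0.5, -0.5]
gripper_width: 0.693
```

Call:
play_rows([
  [-0.26,0.52,0,0,0,1.5,60],
  [-0.51,1.05,0,0,0,3.0,60],
  [-0.77,1.57,0,0,0,4.6,60],
  [-1.02,2.09,0,0,0,6.2,60],
  [-1.28,2.62,0,0,0,7.8,60],
  [-1.53,3.14,0,0,0,9.4,60],
  [-1.79,3.66,0,0,0,11.0,60],
  [-2.04,4.19,0,0,0,12.6,60],
  [-2.3,4.71,0,0,0,14.2,60],
  [-2.6,5.3,0,0,0,15.8,60],
  [-2.9,5.95,0,0,0,17.2,60],
  [-3.06,6.28,0,0,0,18.0,60],
])

```text
time_s: 8.7
tcp_pos: [0.546, -0.2141, 0.1051]
ee_rot: [[-0.005, -1.0, -0.003], [-1.0, 0.005, 0.001], [-0.001, 0.003, -1.0]]
wrist_force: [0.3, 0.5, -0.4]
gripper_width: 0.689
```

```bash
python3 - <<'E'
from h import *
np.set_printoptions(precision=4,suppress=True)
c=cap('wrist','wrist4');c=cap('top','top4')
s=r.sense();print(s['tcp_pos'],s['ee_rot'],s['joints'],s['wrist_force'])
cv2.imwrite('pics/wrist4z.png',cv2.resize(cv2.imread('pics/wrist4.png'),(800,600),interpolation=cv2.INTER_CUBIC))
im=cv2.imread('pics/top4.png')[105:215,195:365]
cv2.imwrite('pics/top4z.png',cv2.resize(im,None,fx=4.7,fy=4.7,interpolation=cv2.INTER_CUBIC))
E
```

```text
[ 0.5462 -0.214   0.1053] [[-0.0019 -1.     -0.0025]
 [-1.      0.0019  0.0005]
 [-0.0005  0.0025 -1.    ]] [ -5.5926  24.5926 -13.8867  -0.0211 -51.668    5.4961] [0.0251 0.4389 0.3173]
```

View pics/wrist4z.png

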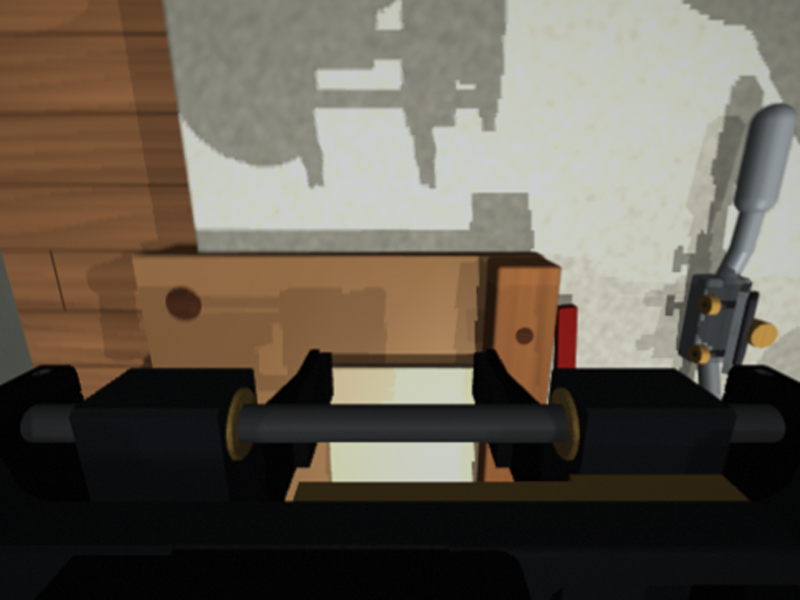

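View pics/top4z.png

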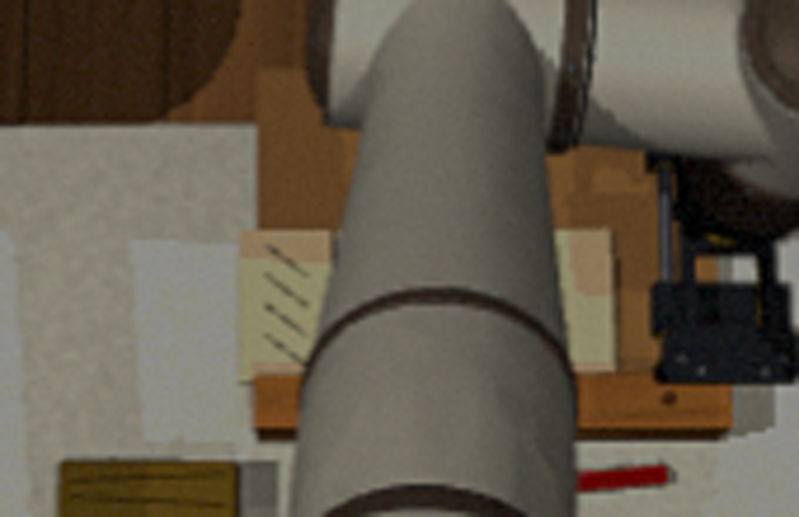

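The wrist view shows the pushing spot is clear: panel right end at about display row 365, between the fingers, and fence to the right at cols 497–560. I'll check squareness and the end position numerically.

```bash
python3 - <<'E'
from h import *
np.set_printoptions(precision=4,suppress=True)
c=load('top4')
f=lambda x,y:[195+(x+.5)/4.7-.5,105+(y+.5)/4.7-.5]
print(pix2w(c,[f(243,230),f(610,229),f(613,371),f(239,380),f(335,230),f(332,373)],.027))
print(pix2w(c,[f(257,70),f(709,70),f(257,225)],.018))
print(pix2w(c,[f(255,374),f(733,374)],.048))
w=load('wrist4'); g=lambda x,y:[(x+.5)/1.5625-.5,(y+.5)/1.5625-.5]
print('w panel end',pix2w(w,[g(345,366),g(470,366)],.027))
print('w hook right end',pix2w(w,[g(140,255),g(480,255)],.018))
im=cv2.imread('pics/wrist4.png')[200:320,180:360]
cv2.imwrite('pics/wrist4c.png',cv2.resize(im,None,fx=4.4,fy=4.4,interpolation=cv2.INTER_CUBIC))
E
```

```text
[[ 0.5957  0.0614  0.027 ]
 [ 0.5954 -0.1765  0.027 ]
 [ 0.501  -0.1754  0.027 ]
 [ 0.4958  0.0632  0.027 ]
 [ 0.5954  0.0017  0.027 ]
 [ 0.5002  0.0039  0.027 ]]
[[ 0.7099  0.0534  0.018 ]
 [ 0.7088 -0.2478  0.018 ]
 [ 0.6019  0.0527  0.018 ]]
[[ 0.4948  0.0521  0.048 ]
 [ 0.494  -0.2477  0.048 ]]
w panel end [[ 0.5817 -0.1791  0.027 ]
 [ 0.5027 -0.1786  0.027 ]]
w hook right end [[ 0.7035 -0.2489  0.018 ]
 [ 0.4981 -0.2477  0.018 ]]
```

View pics/wrist4c.png

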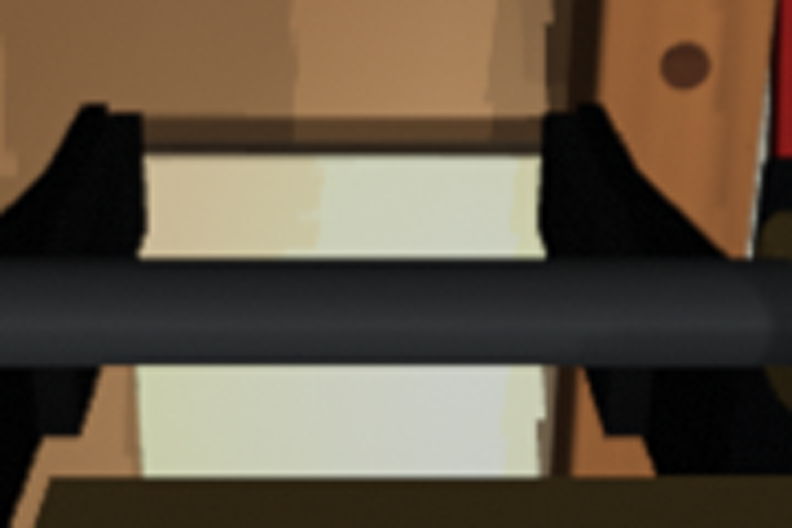

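Call:
play_rows([
  [0,0,0.4,0,0,0,60],
  [0,0,1.1,0,0,0,60],
  [0,0,1.8,0,0,0,60],
  [0,0,2.4,0,0,0,60],
  [0,0,2.9,0,0,0,60],
  [0,0,3.2,0,0,0,60],
  [0,0,3.3,0,0,0,60],
  [0,0,3.36,0,0,0,60],
  [0,0,3.36,0,0,0,60],
])

```text
time_s: 9.7
tcp_pos: [0.5479, -0.2132, 0.0227]
ee_rot: [[0.0, -1.0, 0.001], [-1.0, -0.0, -0.0], [0.0, -0.001, -1.0]]
wrist_force: [0.5, 0.9, -0.1]
gripper_width: 0.689
```

Call:
play_rows([
  [-0.25,0,0.04,0,0,0,60],
  [-0.5,0,0.04,0,0,0,60],
  [-0.68,0,0.04,0,0,0,60],
  [-0.8,0,0.04,0,0,0,60],
  [-0.9,0,0.04,0,0,0,60],
  [-1.02,0,0.04,0,0,0,60],
  [-1.14,0,0.04,0,0,0,60],
  [-1.26,0,0.04,0,0,0,60],
  [-1.38,0,0.04,0,0,0,60],
  [-1.5,0,0.04,0,0,0,60],
  [-1.62,0,0.04,0,0,0,60],
  [-1.74,0,0.04,0,0,0,60],
])

```text
time_s: 10.9
tcp_pos: [0.5476, -0.1695, 0.0213]
ee_rot: [[-0.0, -1.0, 0.0], [-1.0, 0.0, -0.0], [0.0, -0.0, -1.0]]
wrist_force: [-0.1, -0.5, 0.9]
gripper_width: 0.685
```

Call:
play_rows([
  [-0.12,0,0,0,0,0,60],
  [-0.24,0,0,0,0,0,60],
  [-0.36,0,0,0,0,0,60],
  [-0.48,0,0,0,0,0,60],
  [-0.6,0,0,0,0,0,60],
  [-0.72,0,0,0,0,0,60],
  [-0.82,0,0,0,0,0,60],
  [-0.9,0,0,0,0,0,60],
  [-0.9,0,0,0,0,0,60],
])

```text
time_s: 11.8
tcp_pos: [0.5474, -0.1468, 0.0212]
ee_rot: [[0.0, -1.0, -0.0], [-1.0, -0.0, 0.0], [-0.0, 0.0, -1.0]]
wrist_force: [-0.3, -0.5, -0.0]
gripper_width: 0.687
```

```bash
python3 - <<'E'
from h import *
np.set_printoptions(precision=4,suppress=True)
c=cap('top','top5');cap('scene','scene5')
s=r.sense();print(s['tcp_pos'],s['ee_rot'],s['wrist_force'])
im=cv2.imread('pics/top5.png')[105:215,195:365]
cv2.imwrite('pics/top5z.png',cv2.resize(im,None,fx=4.7,fy=4.7,interpolation=cv2.INTER_CUBIC))
im=cv2.imread('pics/scene5.png')[130:260,130:310]
cv2.imwrite('pics/scene5z.png',cv2.resize(im,None,fx=4.4,fy=4.4,interpolation=cv2.INTER_CUBIC))
E
```

```text
[ 0.5473 -0.147   0.0211] [[-0.0002 -1.     -0.0006]
 [-1.      0.0002  0.0003]
 [-0.0003  0.0006 -1.    ]] [ 0.3757  0.23   -0.2727]
```

View pics/top5z.png

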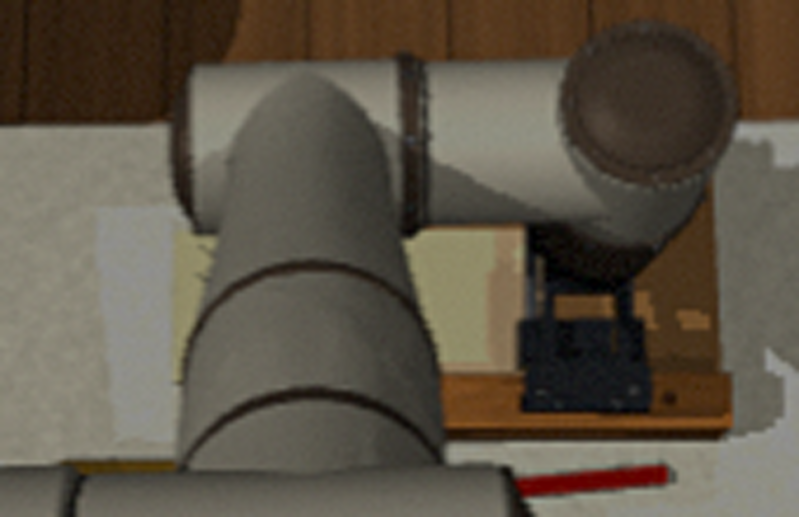

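View pics/scene5z.png

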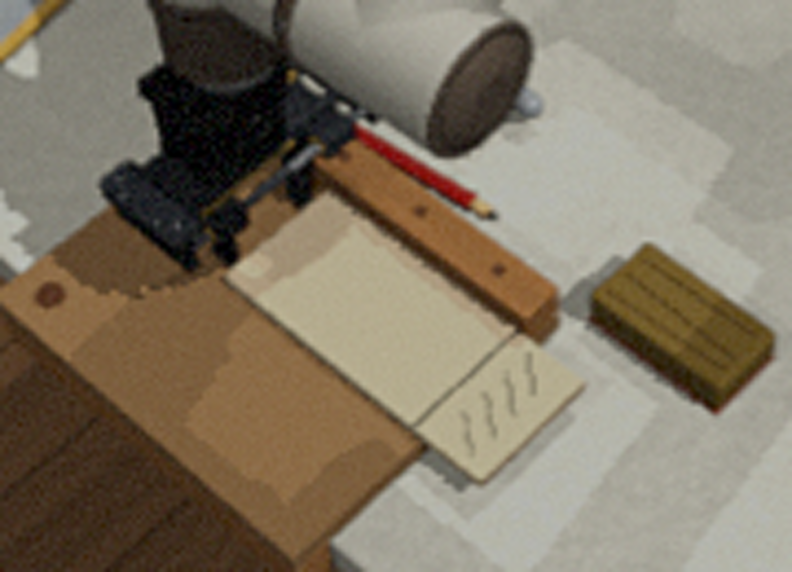

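The scene view shows the saw line from display (517,331) to (415,426), close to the hook's left-end edge, which runs (428,440)→(300,555). I'll compute what remains.

```bash
python3 - <<'E'
from h import *
np.set_printoptions(precision=4,suppress=True)
c=load('scene5')
f=lambda x,y:[130+(x+.5)/4.4-.5,130+(y+.5)/4.4-.5]
print('saw',pix2w(c,[f(517,331),f(415,426)],.027))
print('far corner panel ends',pix2w(c,[f(584,383),f(482,481),f(232,280)],.027))
print('hook',pix2w(c,[f(424,443),f(300,555)],.018), 'fence top end', pix2w(c,[f(558,292),f(529,317)],.048))
print('pred hook end px', (w2pix(c,[[.5,.0525,.018],[.6,.0525,.018],[.7,.0525,.018],[.494,.0525,.048]])-130)*4.4)
c=load('top5');f=lambda x,y:[195+(x+.5)/4.7-.5,105+(y+.5)/4.7-.5]
print('top',pix2w(c,[f(173,240),f(172,375),f(525,230)],.027), pix2w(c,[f(720,360)],.018))
E
```

```text
saw [[0.4939 0.0475 0.027 ]
 [0.5921 0.0483 0.027 ]]
far corner panel ends [[ 0.4949  0.1076  0.027 ]
 [ 0.5928  0.1079  0.027 ]
 [ 0.5926 -0.1252  0.027 ]]
hook [[0.5938 0.0573 0.018 ]
 [0.7036 0.056  0.018 ]] fence top end [[0.4631 0.0565 0.048 ]
 [0.4907 0.0557 0.048 ]]
pred hook end px [[514.8942 346.6417]
 [410.2664 443.1292]
 [298.5016 546.0964]
 [520.3923 315.7053]]
top [[ 0.5892  0.1069  0.027 ]
 [ 0.4992  0.1062  0.027 ]
 [ 0.5949 -0.1214  0.027 ]] [[ 0.5102 -0.246   0.018 ]]
```

Call:
play_rows([
  [-0.06,0,0,0,0,0,60],
  [-0.12,0,0,0,0,0,60],
  [-0.18,0,0,0,0,0,60],
  [-0.2,0,0,0,0,0,60],
  [-0.2,0,0,0,0,0,60],
  [0.1,0,0,0,0,0,60],
  [0.4,0,0,0,0,0,60],
  [0.6,0,-0.3,0,0,0,60],
  [0.6,0,-1.2,0,0,0,60],
  [0.6,0,-2.4,0,0,0,60],
  [0.6,0,-3.6,0,0,0,60],
  [0.6,0,-4.0,0,0,0,60],
])

```text
time_s: 13.1
tcp_pos: [0.5496, -0.1631, 0.1253]
ee_rot: [[-0.0, -1.0, 0.007], [-1.0, 0.0, -0.001], [0.001, -0.007, -1.0]]
wrist_force: [1.4, -0.8, 0.2]
gripper_width: 0.692
```

Call:
play_rows([
  [-0.8,0,0,0,0,0,60],
  [-2.4,0,0,0,0,0,60],
  [-4.2,0,0,0,0,0,60],
  [-6.0,0,0,0,0,0,60],
  [-7.8,0,0,0,0,0,60],
  [-9.4,0,0,0,0,0,30],
  [-10.6,0,0,0,0,0,0],
  [-11.3,0,0,0,0,0,0],
  [-11.7,0,0,0,0,0,0],
  [-11.7,0,0,0,0,0,0],
  [-11.7,0,0,0,0,0,0],
])

```text
time_s: 14.2
tcp_pos: [0.5474, 0.1293, 0.1211]
ee_rot: [[-0.001, -1.0, -0.001], [-1.0, 0.001, -0.0], [0.0, 0.001, -1.0]]
wrist_force: [0.9, 0.6, 0.1]
gripper_width: 0.23
```

```bash
python3 - <<'E'
from h import *
np.set_printoptions(precision=4,suppress=True)
c=cap('wrist','wrist6');cap('scene','scene6')
s=r.sense();print(s['tcp_pos'],s['ee_rot'],s['wrist_force'],s['joint_velocities'])
cv2.imwrite('pics/wrist6z.png',cv2.resize(cv2.imread('pics/wrist6.png'),(800,600),interpolation=cv2.INTER_CUBIC))
E
```

```text
[0.5475 0.129  0.1212] [[-0.0018 -1.     -0.0004]
 [-1.      0.0018 -0.0002]
 [ 0.0002  0.0004 -1.    ]] [-0.391   0.3587  0.4114] [-0.0455 -0.0584  0.0649 -0.0541  0.2116 -0.0769]
```

View pics/wrist6z.png

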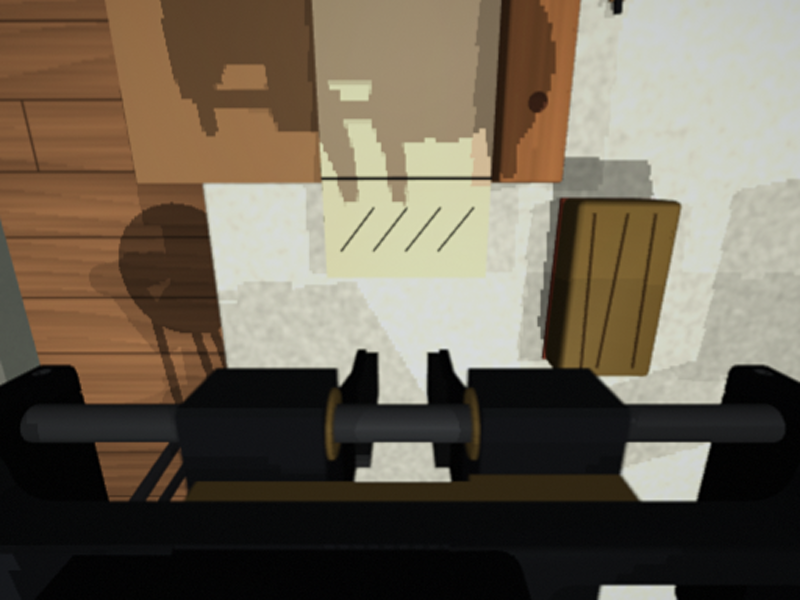

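This gives a clear view from above the hook's end. The saw line is at display row ~178 (cols 321–493), and the hook's end edge is at row ~182 (cols 140–318 and 500–560).

```bash
python3 - <<'E'
from h import *
np.set_printoptions(precision=4,suppress=True)
c=load('wrist6'); g=cv2.cvtColor(c['pixels'],cv2.COLOR_RGB2GRAY).astype(float)
# saw line: min per column (subpixel centroid)
S=[]
for u in list(range(212,312,4)):
    col=g[106:122,u]; b=np.median(col); w=np.clip(b-20-col,0,None)
    if w.max()>30: S.append([u,106+(w*np.arange(16)).sum()/w.sum()])
print(np.array(S)[::4])
def edge(us,lo,hi):
    E=[]
    for u in us:
        d=np.abs(np.diff(cv2.GaussianBlur(g,(0,0),.7)[lo:hi,u])); k=d.argmax(); 
        if 0<k<len(d)-1:
            w=d[k-1:k+2]; E.append([u,lo+.5+k+(w[2]-w[0])/w.sum()])
    return np.array(E)
Hd=edge(range(140,200,5),108,126); print(Hd[::3])
W=pix2w(c,S,.027); print('saw',W[::5],np.median(W[:,1]),np.polyfit(W[:,0],W[:,1],1))
h=pix2w(c,Hd,.018); print('hook',h[::3],np.median(h[:,1]))
Ed=edge(range(220,300,5),168,184); e=pix2w(c,Ed,.027); print('end',np.median(e[:,1]),np.polyfit(e[:,0],e[:,1],1))
im=c['pixels'][0:190,195:375][:,:,::-1]
cv2.imwrite('pics/wrist6c.png',cv2.resize(im[0:140,90:],None,fx=4.2*1.9,fy=4.2,interpolation=cv2.INTER_CUBIC))
E
```

```text
[[212.     113.8197]
 [228.     113.8155]
 [244.     113.751 ]
 [260.     113.6494]
 [276.     113.6285]
 [292.     113.6196]
 [308.     113.6293]]
[[140.     116.7125]
 [155.     117.3153]
 [170.     116.7283]
 [185.     117.2871]]
saw [[0.5885 0.0507 0.027 ]
 [0.5701 0.0507 0.027 ]
 [0.5516 0.0506 0.027 ]
 [0.5332 0.0506 0.027 ]
 [0.5147 0.0506 0.027 ]] 0.050609057208027164 [0.0012 0.05  ]
hook [[0.6591 0.0532 0.018 ]
 [0.6448 0.0538 0.018 ]
 [0.6303 0.0532 0.018 ]
 [0.616  0.0538 0.018 ]] 0.05375645482075875
end 0.11082229925239848 [0.0174 0.1016]
```

View pics/wrist6c.png

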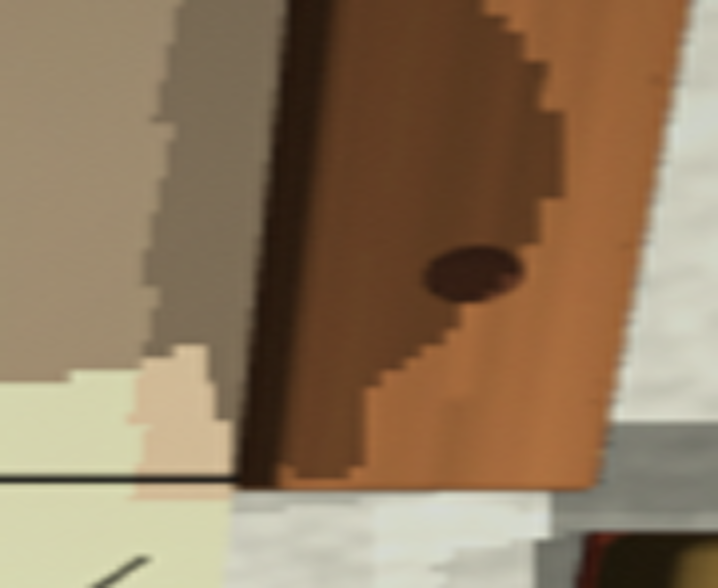

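3.0 mm remain. The panel's left end reads y=0.1108, exactly 60 mm beyond the line. I'll return to the right end for the last push, to a commanded TCP y of −0.139 (the last push reached −0.142).

Call:
play_rows([
  [0.8,0,0,0,0,0,60],
  [2.4,0,0,0,0,0,60],
  [4.2,0,0,0,0,0,60],
  [6.0,0,0,0,0,0,60],
  [7.8,0,0,0,0,0,60],
  [9.4,0,0,0,0,0,60],
  [10.6,0,0,0,0,0,60],
  [11.3,0,0,0,0,0,60],
  [11.7,0,0,0,0,0,60],
  [11.7,0,0,0,0,0,60],
])

```text
time_s: 15.3
tcp_pos: [0.5471, -0.1637, 0.1212]
ee_rot: [[-0.003, -1.0, -0.0], [-1.0, 0.003, -0.0], [0.0, 0.0, -1.0]]
wrist_force: [0.5, 0.4, -1.3]
gripper_width: 0.687
```

Call:
play_rows([
  [0,0,0.5,0,0,0,60],
  [0,0,1.4,0,0,0,60],
  [0,0,2.3,0,0,0,60],
  [0,0,3.1,0,0,0,60],
  [0,0,3.6,0,0,0,60],
  [0,0,3.85,0,0,0,60],
  [0,0,3.95,0,0,0,60],
  [0,0,4.0,0,0,0,60],
  [0,0,4.0,0,0,0,60],
])

```text
time_s: 16.2
tcp_pos: [0.5481, -0.1622, 0.0219]
ee_rot: [[0.0, -1.0, 0.001], [-1.0, -0.0, -0.0], [0.0, -0.001, -1.0]]
wrist_force: [-0.5, -0.7, -0.4]
gripper_width: 0.689
```

Call:
play_rows([
  [-0.2,0,0.02,0,0,0,60],
  [-0.4,0,0.02,0,0,0,60],
  [-0.56,0,0.02,0,0,0,60],
  [-0.68,0,0.02,0,0,0,60],
  [-0.76,0,0.02,0,0,0,60],
  [-0.82,0,0.02,0,0,0,60],
  [-0.86,0,0.02,0,0,0,60],
  [-0.9,0,0.02,0,0,0,60],
  [-0.92,0,0.02,0,0,0,60],
  [-0.92,0,0.02,0,0,0,60],
  [-0.92,0,0.02,0,0,0,60],
])

```text
time_s: 17.3
tcp_pos: [0.5476, -0.1393, 0.0208]
ee_rot: [[-0.0, -1.0, 0.0], [-1.0, 0.0, 0.0], [-0.0, -0.0, -1.0]]
wrist_force: [-0.1, -0.9, 0.9]
gripper_width: 0.69
```

Call:
play_rows([
  [0.15,0,0,0,0,0,60],
  [0.5,0,0,0,0,0,60],
  [0.9,0,-0.3,0,0,0,60],
  [0.92,0,-1.2,0,0,0,60],
  [0.92,0,-2.4,0,0,0,30],
  [0.92,0,-3.6,0,0,0,0],
  [0.92,0,-4.0,0,0,0,0],
  [0.92,0,-4.0,0,0,0,0],
])

```text
time_s: 18.1
tcp_pos: [0.5486, -0.1629, 0.1228]
ee_rot: [[-0.001, -1.0, 0.004], [-1.0, 0.001, -0.0], [0.0, -0.004, -1.0]]
wrist_force: [0.4, -0.5, -0.4]
gripper_width: 0.41
```

```bash
python3 - <<'E'
from h import *
np.set_printoptions(precision=4,suppress=True)
c=cap('wrist','wrist7');cap('scene','scene7');cap('top','top7')
s=r.sense();print(s['tcp_pos'],s['ee_rot'],s['wrist_force'])
cv2.imwrite('pics/wrist7z.png',cv2.resize(cv2.imread('pics/wrist7.png'),(800,600),interpolation=cv2.INTER_CUBIC))
im=cv2.imread('pics/scene7.png')[130:260,130:310]
cv2.imwrite('pics/scene7z.png',cv2.resize(im,None,fx=4.4,fy=4.4,interpolation=cv2.INTER_CUBIC))
E
```

```text
[ 0.5464 -0.1623  0.1194] [[-0.0008 -1.     -0.0028]
 [-1.      0.0008  0.0006]
 [-0.0006  0.0028 -1.    ]] [-0.9736  0.3136  0.2425]
```

View pics/wrist7z.png

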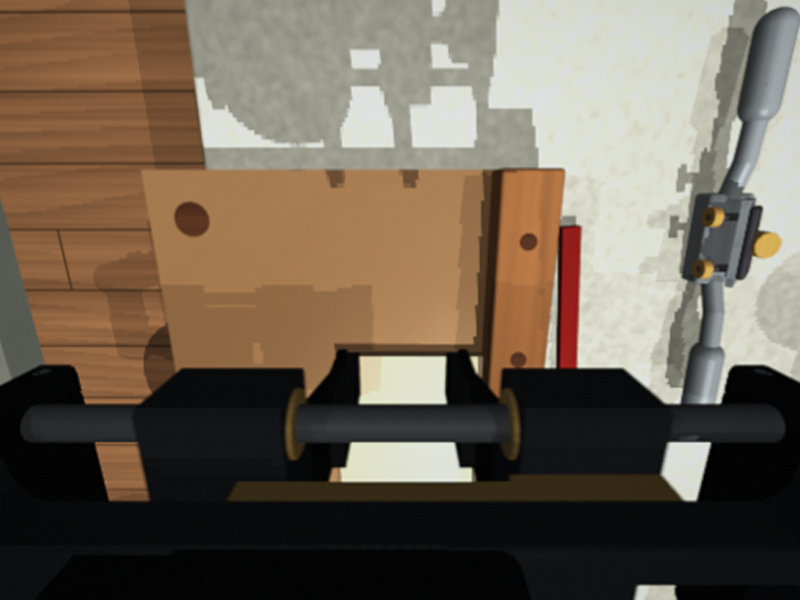

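View pics/scene7z.png

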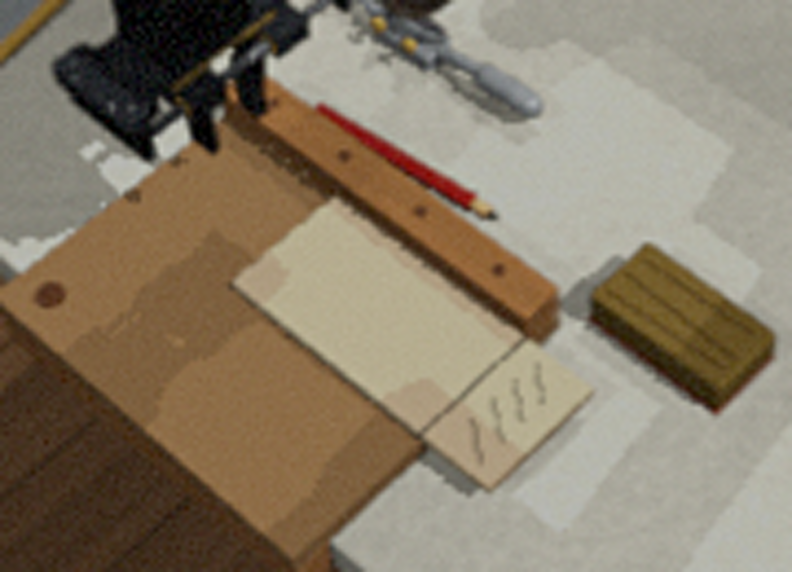

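The scene view shows the saw line from display (525,340) to (420,436), now at the hook's end. The neighbouring things haven't moved. Next a gentle re-press against the fence at mid-length with shut fingers.

Call:
play_rows([
  [-0.6,-0.4,0,0,0,0,0],
  [-1.6,-1.0,0,0,0,0,0],
  [-2.9,-1.7,0,0,0,0,0],
  [-4.2,-2.5,0,0,0,0,0],
  [-5.3,-3.2,0,0,0,0,0],
  [-6.0,-3.6,0,0,0,0,0],
  [-6.2,-3.7,0.3,0,0,0,0],
  [-6.2,-3.7,1.0,0,0,0,0],
  [-6.2,-3.7,1.9,0,0,0,0],
  [-6.2,-3.7,2.7,0,0,0,0],
  [-6.2,-3.7,3.3,0,0,0,0],
  [-6.2,-3.7,3.6,0,0,0,0],
])

```text
time_s: 19.45
tcp_pos: [0.638, -0.0083, 0.0282]
ee_rot: [[-0.002, -1.0, -0.005], [-1.0, 0.002, -0.001], [0.001, 0.005, -1.0]]
wrist_force: [0.2, 0.5, -0.3]
gripper_width: 0.008
```

Call:
play_rows([
  [0,0,0.2,0,0,0,0],
  [0,0.2,0.34,0,0,0,0],
  [0,0.4,0.4,0,0,0,0],
  [0,0.6,0.4,0,0,0,0],
  [0,0.75,0.4,0,0,0,0],
  [0,0.85,0.4,0,0,0,0],
  [0,0.93,0.4,0,0,0,0],
  [0,0.98,0.4,0,0,0,0],
  [0,0.98,0.4,0,0,0,0],
])

```text
time_s: 20.35
tcp_pos: [0.6156, -0.0072, 0.0209]
ee_rot: [[-0.0, -1.0, 0.0], [-1.0, 0.0, 0.0], [-0.0, -0.0, -1.0]]
wrist_force: [-0.1, -0.1, 0.8]
gripper_width: 0.006
```

Call:
play_rows([
  [0,0.04,0,0,0,0,0],
  [0,0.08,0,0,0,0,0],
  [0,0.12,0,0,0,0,0],
  [0,0.16,0,0,0,0,0],
  [0,0.16,0,0,0,0,0],
])

```text
time_s: 20.85
tcp_pos: [0.6114, -0.0072, 0.0208]
ee_rot: [[-0.0, -1.0, -0.0], [-1.0, 0.0, -0.0], [0.0, 0.0, -1.0]]
wrist_force: [-0.1, 0.6, 0.2]
gripper_width: 0.006
```

Call:
play_rows([
  [0,0.03,0,0,0,0,0],
  [0,0.06,0,0,0,0,0],
  [0,0.09,0,0,0,0,0],
  [0,0.09,0,0,0,0,0],
])

```text
time_s: 21.25
tcp_pos: [0.6092, -0.0072, 0.0208]
ee_rot: [[-0.0, -1.0, -0.0], [-1.0, 0.0, -0.0], [0.0, 0.0, -1.0]]
wrist_force: [0.0, 0.1, -0.2]
gripper_width: 0.009
```

```bash
python3 - <<'E'
from h import *
cap('scene','scene8');cap('wrist','wrist8')
im=cv2.imread('pics/scene8.png')[130:260,130:310]
cv2.imwrite('pics/scene8z.png',cv2.resize(im,None,fx=4.4,fy=4.4,interpolation=cv2.INTER_CUBIC))
cv2.imwrite('pics/wrist8z.png',cv2.resize(cv2.imread('pics/wrist8.png'),(800,600),interpolation=cv2.INTER_CUBIC))
E
```

```text
(no output)
```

View pics/wrist8z.png

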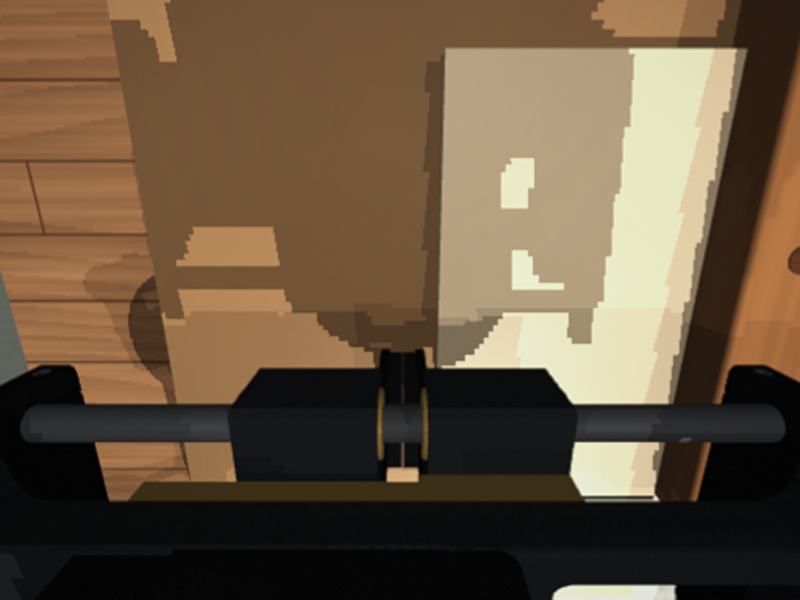

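View pics/scene8z.png

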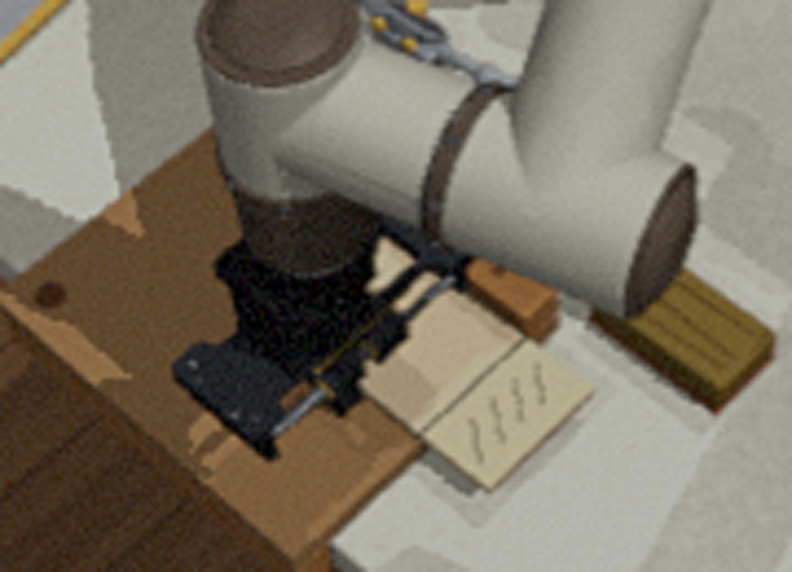

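The wrist view shows the shut fingertips at cols 380–427 and the panel's far edge at col ~437, so about 4 mm to go. The fingertips taper.

Call:
play_rows([
  [0,0.04,0,0,0,0,0],
  [0,0.08,0,0,0,0,0],
  [0,0.12,0,0,0,0,0],
  [0,0.12,0,0,0,0,0],
])

```text
time_s: 21.75
tcp_pos: [0.6061, -0.0072, 0.0208]
ee_rot: [[-0.0, -1.0, -0.0], [-1.0, 0.0, -0.0], [0.0, 0.0, -1.0]]
wrist_force: [-0.4, 0.3, -0.1]
gripper_width: 0.005
```

Call:
play_rows([
  [0,0.04,0,0,0,0,0],
  [0,0.04,0,0,0,0,0],
])

```text
time_s: 21.95
tcp_pos: [0.6052, -0.0072, 0.0208]
ee_rot: [[-0.0, -1.0, -0.0], [-1.0, 0.0, -0.0], [0.0, 0.0, -1.0]]
wrist_force: [0.7, -0.2, -0.2]
gripper_width: 0.006
```

Call:
play_rows([
  [0,0.03,0,0,0,0,0],
  [0,0.06,0,0,0,0,0],
  [0,0.06,0,0,0,0,0],
])

```text
time_s: 22.25
tcp_pos: [0.6042, -0.0072, 0.0209]
ee_rot: [[-0.0, -1.0, 0.001], [-1.0, 0.0, 0.0], [-0.0, -0.001, -1.0]]
wrist_force: [0.4, -0.6, -0.8]
gripper_width: 0.009
```

Call:
play_rows([
  [0,0.04,0,0,0,0,0],
  [0,0.04,0,0,0,0,0],
])

```text
time_s: 22.45
tcp_pos: [0.6042, -0.0071, 0.0213]
ee_rot: [[0.0, -1.0, 0.003], [-1.0, -0.0, 0.0], [-0.0, -0.003, -1.0]]
wrist_force: [2.7, -1.0, -1.1]
gripper_width: 0.001
```

Call:
play_rows([
  [0,0.03,0,0,0,0,0],
  [0,0.03,0,0,0,0,0],
  [0,-0.1,0,0,0,0,0],
  [0,-0.5,0,0,0,0,0],
  [0,-0.9,-0.2,0,0,0,0],
  [0,-1.0,-1.2,0,0,0,0],
  [0,-1.0,-2.4,0,0,0,0],
  [0,-1.0,-3.6,0,0,0,0],
  [0,-1.0,-4.0,0,0,0,0],
])

```text
time_s: 23.35
tcp_pos: [0.6295, -0.007, 0.124]
ee_rot: [[0.0, -1.0, 0.004], [-1.0, -0.0, 0.0], [-0.0, -0.004, -1.0]]
wrist_force: [0.4, -0.4, -0.1]
gripper_width: 0.007
```

Call:
play_rows([
  [-0.6,0.35,0,0,0,0,0],
  [-1.7,1.0,0,0,0,0,0],
  [-3.0,1.75,0,0,0,0,0],
  [-4.2,2.45,0,0,0,0,0],
  [-5.1,3.0,0,0,0,0,0],
  [-5.5,3.2,0,0,0,0,0],
  [-5.5,3.2,0,0,0,0,0],
  [-5.5,3.2,0,0,0,0,0],
])

```text
time_s: 24.15
tcp_pos: [0.5476, 0.1301, 0.1202]
ee_rot: [[0.0, -1.0, -0.001], [-1.0, -0.0, -0.001], [0.001, 0.001, -1.0]]
wrist_force: [-0.1, -0.9, -0.6]
gripper_width: 0.006
```

```bash
cat > m.py <<'E'
from h import *
import sys
np.set_printoptions(precision=4,suppress=True)
n=sys.argv[1]
c=cap('wrist',n)
s=r.sense();print(s['tcp_pos'],s['wrist_force'],s['time_s'])
cv2.imwrite(f'pics/{n}z.png',cv2.resize(cv2.imread(f'pics/{n}.png'),(800,600),interpolation=cv2.INTER_CUBIC))
g=cv2.cvtColor(c['pixels'],cv2.COLOR_RGB2GRAY).astype(float)
row0=int(round(w2pix(c,[[.55,.053,.027]])[0,1]))
S=[]
for u in range(216,308,4):
    lo=row0-8; col=g[lo:lo+16,u]; b=np.median(col); w=np.clip(b-20-col,0,None)
    if w.max()>30: S.append([u,lo+(w*np.arange(16)).sum()/w.sum()])
def edge(us,lo,hi):
    E=[]
    for u in us:
        d=np.abs(np.diff(cv2.GaussianBlur(g,(0,0),.7)[lo:hi,u])); k=d.argmax()
        if 0<k<len(d)-1:
            w=d[k-1:k+2]; E.append([u,lo+.5+k+(w[2]-w[0])/w.sum()])
    return np.array(E)
rh=int(round(w2pix(c,[[.63,.053,.018]])[0,1]))
W=pix2w(c,S,.027); print('saw',np.median(W[:,1]),np.polyfit(W[:,0]-.55,W[:,1],1))
h=pix2w(c,edge(range(140,200,5),rh-8,rh+8),.018); print('hook',h[:,1])
im=c['pixels'][0:140,285:375][:,:,::-1]
cv2.imwrite(f'pics/{n}c.png',cv2.resize(im,None,fx=8,fy=4.2,interpolation=cv2.INTER_CUBIC))
E
python3 m.py wrist9
```

```text
[0.5479 0.1297 0.1202] [-0.0851 -0.544   0.4995] 24.2
saw 0.05342958169013972 [-0.0041  0.0533]
hook [0.0532 0.0537 0.0537 0.0538 0.0538 0.0538 0.0532 0.0532 0.0538 0.0537
 0.0537 0.0532]
```

View pics/wrist9z.png

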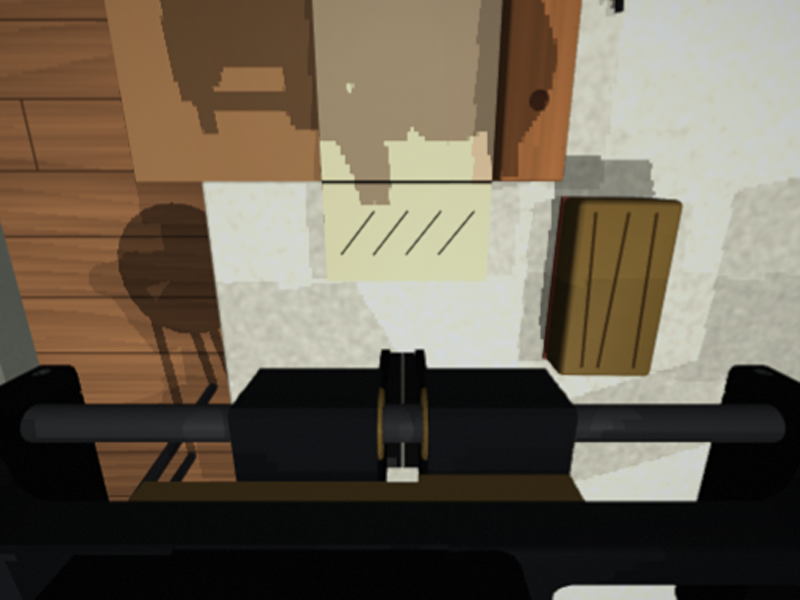

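View pics/wrist9c.png

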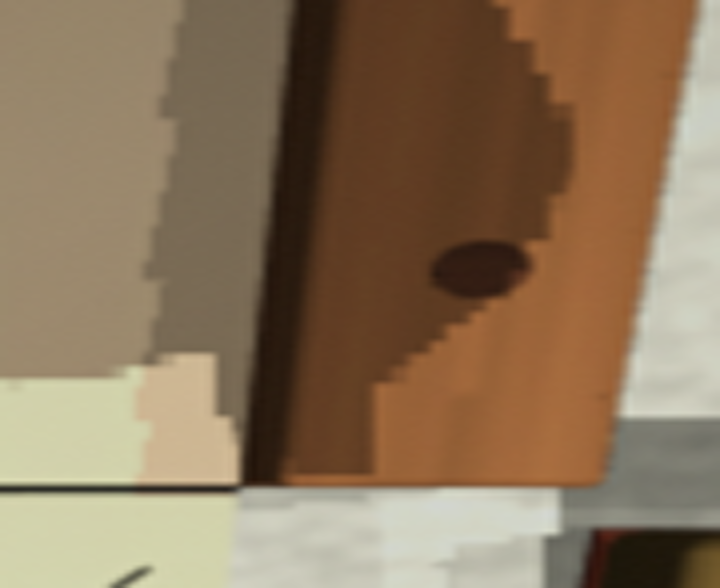

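The saw line (y=0.0534) is level with the hook's end (0.0536), and the left end is tight on the fence. Last check before handing in: squareness and bystanders from the fixed cameras.

```bash
python3 - <<'E'
from h import *
np.set_printoptions(precision=4,suppress=True)
cap('top','top10');cap('scene','scene10')
a=cv2.imread('pics/top10.png')[105:215,195:365];b=cv2.imread('pics/scene10.png')[130:260,130:310]
cv2.imwrite('pics/top10z.png',cv2.resize(a,None,fx=4.7,fy=4.7,interpolation=cv2.INTER_CUBIC))
cv2.imwrite('pics/scene10z.png',cv2.resize(b,None,fx=4.4,fy=4.4,interpolation=cv2.INTER_CUBIC))
# wrist edges: panel near/far edge, fence face from wrist9
c=load('wrist9'); g=cv2.GaussianBlur(cv2.cvtColor(c['pixels'],cv2.COLOR_RGB2GRAY).astype(float),(0,0),.7)
def ed(lo_f,z,name,x0,pol):
    P=[]
    for v in range(4,110,6):
        ys=pix2w(c,[[256,v]],z)[0,1]; u0=int(w2pix(c,[[x0,ys,z]])[0,0]); d=np.diff(g[v,u0-6:u0+7])*pol; k=d.argmax()
        if 0<k<11: w=np.clip(d[k-1:k+2],0,None); P.append([u0-6+.5+k+(w[2]-w[0])/w.sum(),v])
    W=pix2w(c,P,z); p=np.polyfit(W[:,1],W[:,0],1); print(name,len(P),'x at y=.05',np.polyval(p,.05),'slope deg',np.degrees(p[0]))
ed(0,.027,'near edge',.496,-1)
ed(0,.048,'fence top edge',.494,1)
ed(0,.018,'fence base',.494,-1)
for t in ['sanding_block','glass_jar','brad_box','spokeshave','pencil','tenon_saw']:
    print(t,[(round(d['score'],2),np.round(d['centre'],3)) for d in r.spot_in('top',t)[:1]])
E
```

```text
near edge 18 x at y=.05 0.49620744647511716 slope deg 1.4697800553817495
fence top edge 18 x at y=.05 0.49420007507112396 slope deg -0.015657877378668028
fence base 18 x at y=.05 0.4944058676275002 slope deg 1.469780055381866
sanding_block [(0.86, array([0.407, 0.121, 0.033]))]
glass_jar [(0.81, array([0.595, 0.495, 0.179]))]
brad_box [(0.88, array([0.425, 0.51 , 0.03 ]))]
spokeshave [(0.86, array([ 0.34 , -0.201,  0.029]))]
pencil [(0.54, array([ 0.43 , -0.13 ,  0.005]))]
tenon_saw [(0.55, array([ 0.436, -0.492,  0.006]))]
```

View pics/scene10z.png

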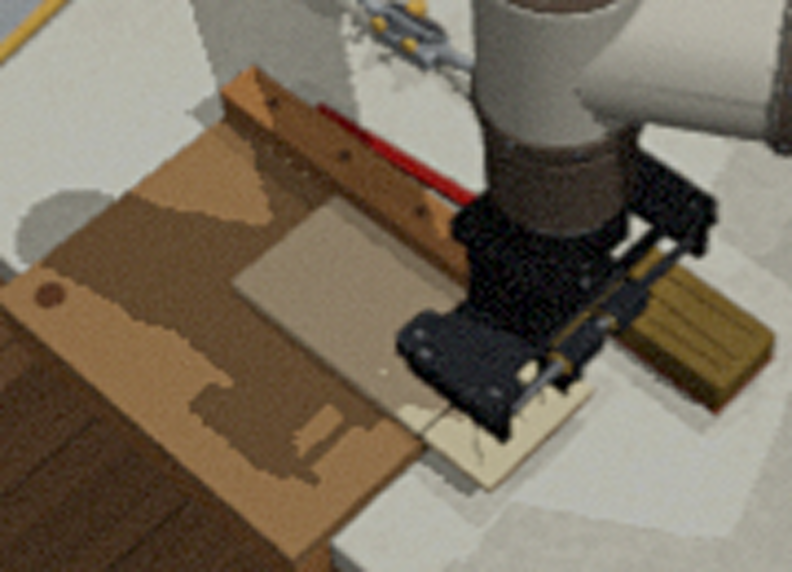

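View pics/top10z.png

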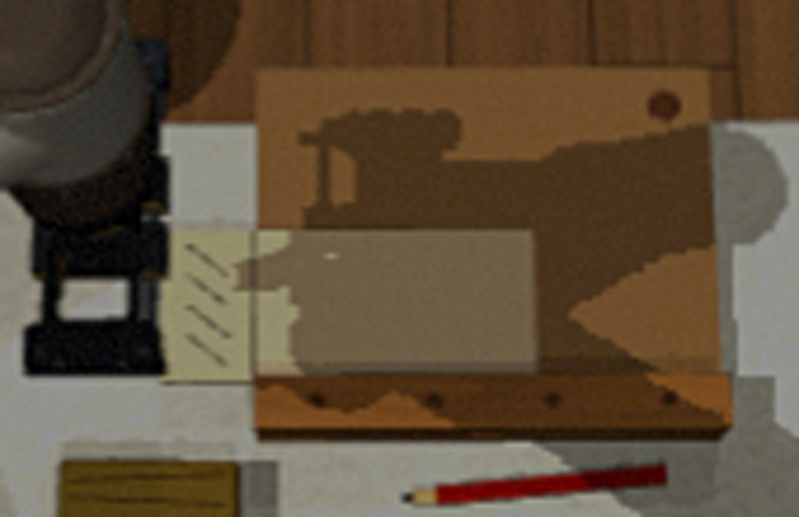

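```bash
python3 - <<'E'
from h import *
np.set_printoptions(precision=4,suppress=True)
c=load('wrist9'); G=cv2.cvtColor(c['pixels'],cv2.COLOR_RGB2GRAY).astype(int)
for v in [8,30,50,70,90,105]:
    y=pix2w(c,[[256,v]],.027)[0,1]
    print(v,round(y,3),w2pix(c,[[.494,y,.018],[.494,y,.027],[.596,y,.027]])[:,0], G[v,306:326], G[v,196:212])
t=load('top10')['pixels'].astype(int).sum(2)//3
f=lambda x:int(195+x/4.7)
g=cv2.GaussianBlur(t.astype(np.float64),(0,0),.7)
P=[]
for u in range(f(180),f(520),4):
    d=np.diff(g[150:158,u]);k=np.abs(d).argmax(); P.append([u,150.5+k+ (0 if k in(0,6) else (abs(d[k+1])-abs(d[k-1]))/abs(d[k-1:k+2]).sum())])
W=pix2w(load('top10'),P,.027);p=np.polyfit(W[:,1],W[:,0],1);print('far edge top',W[:,0],np.degrees(p[0]))
E
```

```text
8 -0.032 [318.7985 321.2186 198.2209] [126 107 105 105 105 105 105 105 106 105 105 105 105 105  90  44  26  29
  27  28] [ 58  58  58  68 105 133 135 133 134 134 134 134 133 134 134 134]
30 -0.016 [317.5947 319.92   199.4185] [130 108 106 108 107 108 107 107 107 108 107 108 107  90  34  27  28  28
  31  42] [ 75  66  60  59  66  99 137 136 136 136 136 136 137 136 136 137]
50 -0.001 [316.4979 318.7383 200.5082] [108 108 108 107 109 109 109 108 107 108 108 103  78  32  27  28  28  34
  47  58] [ 76  77  76  72  61  65  96 136 139 138 138 138 138 138 137 138]
70 0.015 [315.3986 317.5555 201.5989] [108 108 109 109 108 109 108 108 109 108 102  71  31  27  29  29  36  53
  62  67] [ 77  77  74  64  61  59  64  95 137 139 138 138 138 138 137 138]
90 0.031 [314.2968 316.3717 202.6905] [185 185 185 185 186 170 112 106 108  98  57  29  28  31  30  41  56  66
  70  69] [122 122 122 122 122 119 106 107 135 184 187 185 185 185 185 185]
105 0.044 [313.4688 315.4832 203.5098] [185 186 185 185 185 185 185 181 149  71  29  28  30  31  40  57  65  70
  70  70] [123 123 122 122 119 107 105 104 115 160 205 206 204 204 204 204]
far edge top [0.6026 0.6024 0.6055 0.6026 0.6018 0.5955 0.5951 0.5954 0.5953 0.5952
 0.5951 0.5951 0.5949 0.5955 0.5954 0.5953 0.5953 0.5953] 2.4456681067318264
```

The edges check out. The near edge is parallel to the fence at a constant sub-millimetre offset, and in the top view the far edge is at x=0.5949–0.5955 along its length, so the yaw is negligible. The slope of about 1.5° printed earlier came from the edge search saturating its window. The gripper hangs clear, so I'm handing in.

```bash
python3 -c "
from station import r
print(r.finish_job(), r.sense()['time_s'])"
```

```text
the job is handed in; nothing more can be done
the job is handed in; nothing more can be done
```

The drawer side is snug against the fence with its saw line level with the hook's left end, and I've handed the job in. It took about 24 s, and the highest wrist force I read was 5.5 N.

I pushed the far edge square to the fence with the open fingers, then slid the panel along the fence from its right end in three short pushes. I finished with a light re-press at mid-length. It was only pushed, never gripped or lifted.

**Last checks**
- **Saw line:** it reads y = 0.0534 m against 0.0532–0.0538 m for the hook's end, so it is level to about 0.5 mm.
- **Fence:** the near edge is parallel to the fence with no visible gap, and the far edge is straight to under 1 mm in the top view. The arm stalled at 2.7 N when re-pressing, which is the panel bearing on the fence.
- **Other things on the bench:** the sanding block, spokeshave, pencil and saw were found within about 4 mm of where they started, and the jar's top within about 7 mm sideways. The brad box was misidentified in the first picture, so I have no starting position to compare, but the arm stayed well clear of it and the jar.
- **Gripper:** it was shut and hanging about 12 cm above the bench, touching nothing.

**Checks that disagreed**
- One automatic fit of the near edge gave a 1.5° slope, and one of the far edge in the top view gave 2.4°. The first search window was too narrow and the second fit took in points off the panel; the pixels themselves show no slope.
- In the wrist view the far edge alone drifts by about 0.7 mm over 76 mm. The near edge and the top view don't show this.
- Midway, the scene camera put the remaining slide about 2 mm longer than the top camera, so I used the close wrist view for the final push.

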